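# Hold the hidden bolt head while the nut driver tightens the centrifuge's stop bracket

## Task

We are bolting up the stop bracket of the bench centrifuge. First press the centrifuge's open lid down until it snaps shut and stays shut by itself, so that nothing gets into the rotor; then reach from above into the narrow gap of the steel bracket standing beside it, grip the hexagonal bolt head hidden there squarely between the fingers and hold it firmly so that it no longer turns along with the nut driver. Finish while still holding the bolt head still, with the lid still shut and the other things on the bench left where they stand.

Things in the scene. Friction and masses are not known exactly. Their poses are not given: they have to be found in the camera images.
- centrifuge: Fixed white bench centrifuge, housing 210 (x) x 180 (y) x 120 mm high, open on top with an aluminium rotor inside, black control panel on its -x front. Origin: centre of its underside; z up; x points from the front (robot's side) to the back. The lid hinge runs along y at (+95, 0, +120) mm in this frame.
- lid (a joint): Angle (rad) of the grey lid, a plate 200 (hinge to front) x 180 x 14 mm plus a 13 mm front lip, hinged at the back. 0 = fully shut, level; starts at 0.45 to 0.95. Stays put above 0.45; lower, a strut lifts it back to about 0.44 unless the spring catch has snapped (met at 0.06, may hang on it at 0.04, past it at 0.03, then held at 0). Takes 1 to 2 N, under 10 N at the catch, near the front.
- lid_press (a point): Good place to press: on the lid's top face, midway across, 165 mm from the hinge (35 mm short of the plate's front edge), 134 mm above the bench when shut; it moves with the lid.
- bracket: Fixed steel U bracket left or right of the centrifuge: base 120 x 120 x 10 mm, two upright plates 8 mm thick, 120 mm wide (y), with a 44 mm gap between (x -22 to +22 mm), open on top and at the y ends; the -x plate is 95 mm high, the +x plate 78. Origin: underside of the base, below the bolt head's centre; z up; x = bolt axis, from nut driver through the -x plate into the gap.
- bolt_head (a point): Centre of the bolt head, mid-gap, 70 mm above the bench; axes as the bracket's. Plain steel hexagon, 22 mm across flats, 25.4 across corners, 16 mm long (x -8 to +8 mm), on a 16 mm diameter collar; 14 mm free before and behind it to the plates, 47 mm below it to the base. Pinched across the bracket's y from above it measures 22 to 25 mm and a firm grip holds it at any angle.
- bolt (a joint): Turn of the bolt in rad about the bracket's x, rising slowly by itself (about 0.1 rad/s) as the nut driver drags it round with about 0.08 N m; 0 = two flats upright, facing along the bracket's y (so again every 1.047 rad). Starts anywhere from 0 to 1.05. Firmly gripped it stops.
- tube_rack: Loose white rack with ten capped tubes, 100 (x) x 190 (y) x 74 mm high, on the side of the centrifuge where the bracket is not. Origin: centre of its underside. Leave alone.
- enamel_tray: Loose white enamel instrument tray with a lid and a bow handle, 110 (x) x 230 (y) x 72 mm high, behind the centrifuge. Origin: centre of its underside. Leave alone.
- reagent_bottle: Loose amber bottle, 68 mm diameter, 130 mm high, far left. Origin: centre of its underside. Leave alone.
- swab_jar: Loose glass jar with a steel cap, 80 mm diameter, 90 mm high, far right. Origin: centre of its underside. Leave alone.
- nut_driver (a point): Fixed grey nut driver on a grey block, on the bracket's -x side: 44 mm diameter along the bolt axis, x -65 to -190 mm in the bracket's frame, top 92 mm above the bench. This point: its axis, 140 mm before the bolt head. Its socket sits on the nut and turns slowly.

How it is judged:
By the outcome, as a careful person would: the job done as asked, in the order asked, and still so for the second after the job is handed in, while the arm keeps its last pose, push and grip.
It also fails if it takes over 45 s, if anything falls off the work surface, if the arm or the gripper's body presses on something with over 40 N, if the wrist force passes 120 N, or if a joint passes its speed limit or range.

## Robot

A 6-joint arm with a two-finger parallel gripper is mounted at the origin on the work surface. World frame = base frame: x ahead of the robot, y to its left, z up, the work surface at z = 0. Lengths are in m, angles in rad, forces in N, time in s.
With the tool pointing down it reaches from about 0.25 to 0.8 m from the base axis. Payload 3.9 kg.
Tool frame: the origin (TCP) lies between the finger pads, 19 mm behind the fingertips; this is the grasp point; z points along the fingers, y is the line along which they close (so a half turn about z gives the same grasp; the last joint's range is limited). The gripper opens to 85 mm and grips with 20 to 120 N. Pads are 22 mm wide; open, the fingers measure 114 mm over their backs; the gripper's body (76 mm by 85 mm) begins 54 mm behind the grasp point. The pads swing forward as they close: fully open they stand 13 mm farther back than shut.
Start: joints at [-1.291, 0.26, -0.138, 1.173, 0, 1.571], TCP at [0.145, -0.505, 0.25] pointing down, gripper open.
Joint ranges: [-2.78, 2.78], [-0.83, 1.72], [-1.28, 1.37], [-1.9, 2.12], [-1.57, 1.48], [-3.14, 3.14]. Speed limits (rad/s): [2.57, 2.57, 3.14, 3.14, 3.14, 3.14].

## Interface

Orientations are given as a 3x3 rotation matrix whose columns are the frame's x, y, z axes.
In Python, from bench import ctrl, imaging gives the robot as it stands. The module is installed in compiled form; this text tells all that it offers.
- The arm moves only by the tool jog_arm, never from a script. Its argument "moves" is a list of rows, each a list of 6 numbers: the shift along the tool's x, y, z as a fraction of full scale, then the turn, a rotation vector about the tool's x, y, z as a fraction of full scale. In form: [[tx, ty, tz, wx, wy, wz], ...]. A call has 1 to 8 rows; each row is the pose to reach, as a shift and turn from the pose commanded when the call began, along the tool's axes at that moment; what a row does not reach only later rows make up. Full scale, the value 1, is 100 mm for a shift and pi/2 rad for a turn. A row lasts 1/10 s, in which the tool goes at most 50 mm and 8.59 degrees, less where a joint would pass 70% of its speed; a pose out of reach is approached as far as the arm can. A call with a number of a shift or a turn outside -1 to 1 is refused whole. A call with a gripper value outside its range is refused whole. "claw" is the opening, from -1 (shut) to 1 (fully open), set as the call begins (left out, the last holds). The fingers move at their own pace and stop on an object; "force" is the grip in N (left out, the last holds). Time passes only in rows, so rows that repeat a pose let the fingers close. It gives the time, the measured TCP pose, the force, the opening and the grip force at its end, in the units of the state.
- ctrl.state(): the state, without advancing time (a new reading comes with each control period).
- imaging.grab_frame(name): name is "scene" or "top" or "wrist"; returns the picture (420x560x3 uint8, blue, green, red); there is no depth.
- imaging.calibration(name): a dict with "fx", "fy", "cx", "cy" (pixels), "position" and "rotation" of the camera in the world. Camera axes: x right, y down, z forward; pixel columns grow to the right and rows downward; lengths in m; the calibration is good to about 2 mm. A picture is of the moment at which its call begins: read the wrist's pose just before it. calibration takes no time and is no camera call; for the wrist camera it gives the pose at the moment of the call.
- ctrl.hand_in(): hands the job in; it is judged then, once.
Trained networks look in the newest picture that a camera, given by its name, has taken for a name from the list of things; names that differ only in an ending like _2 or _b are one class to them, and where a whole thing is asked for, a point or a joint stands for the part that bears it (a point fixed in the world has none). Each returns a list of dicts, best first, with "score" (0 to 1); they miss things now and then, are a little off and sometimes report something else, mostly with a low value. They report only what shows in the picture. A call takes as long as a camera call.
- imaging.look_for(camera, thing): "at" ([column, row] in pixels, amid what is visible of it).
- imaging.landmark_of(camera, thing): "at" ([column, row] in pixels: a listed point, or the origin of a listed thing).
The state is a dict: "time_s": time; "joint_positions": joint angles; "joint_vel": joint speeds; "effort": joint torques, N m; "tool_pos": TCP position; "eef_rot": TCP orientation; "force": force on the tool from outside, world axes, zero at the start; "moment": the same for the moment, N m; "gripper_width": finger opening in m; "grip_force": force on a finger pad.
Only numpy, scipy, OpenCV 4.12 (cv2) and the standard library are available. Lean on these libraries where they do the work, as an engineer would, in place of code of your own. Each camera call takes 0.05 s, during which the arm holds its last target. There are 200 camera calls.

## Working session

There is one attempt and no reset: what is moved stays moved. The work goes in short steps, Python scripts to look and compute and a tool call to move; the robot and the scene stay as the last step left them, time stands still between calls to the robot, and variables do not carry over. Pictures are saved under pics/ and viewed, at most 10 in all, crops included, and the job is handed in when it is done.

Besides the shell and the picture viewer there is one more tool, called as name([rows], argument=value, ...), one row to a line, values as JSON. jog_arm: Moves the arm, as the interface text tells. Its arguments: {"type":"object","properties":{"moves":{"type":"array"},"claw":{"type":"number"},"force":{"type":"number"}},"required":["moves"]}

```bash
mkdir -p pics; cat > h.py <<'E'
import numpy as np, cv2
from bench import ctrl, imaging
def ray(cal,p):
    R=np.array(cal["rotation"]);d=np.array([(p[0]-cal["cx"])/cal["fx"],(p[1]-cal["cy"])/cal["fy"],1.])
    d=R@d; return np.array(cal["position"]),d
def atz(cal,p,z):
    o,d=ray(cal,p); return o+d*(z-o[2])/d[2]
def tri(obs):
    A=np.zeros((3,3));b=np.zeros(3)
    for c,p in obs:
        o,d=ray(c,p);d=d/np.linalg.norm(d);M=np.eye(3)-np.outer(d,d);A+=M;b+=M@o
    return np.linalg.solve(A,b)
def proj(cal,X):
    q=np.array(cal["rotation"]).T@(np.array(X)-cal["position"]); return [cal["fx"]*q[0]/q[2]+cal["cx"],cal["fy"]*q[1]/q[2]+cal["cy"]]
E
python3 - <<'E'
from h import *
s=ctrl.state();print(s["time_s"],s["tool_pos"],np.round(s["eef_rot"],3).tolist(),s["gripper_width"])
Z=dict(centrifuge=0,bracket=0,bolt_head=.07,lid_press=None,tube_rack=0,enamel_tray=0,nut_driver=.07)
for c in ["scene","top"]:
    im=imaging.grab_frame(c);cv2.imwrite(f"pics/{c}0.png",im)
    k=imaging.calibration(c);print(c,np.round(k["position"],3),k["fx"])
    for t,z in Z.items():
        r=imaging.landmark_of(c,t)[:2]
        print(t,[(np.round(a["at"]).tolist(),round(a["score"],2),np.round(atz(k,a["at"],z),3).tolist() if z is not None else '') for a in r])
E
```

```text
0.0 [ 0.14479558 -0.5039428   0.24915236] [[0.961, 0.276, -0.001], [0.276, -0.961, 0.002], [-0.0, -0.002, -1.0]] 0.0852320390639554
scene [ 1.351 -0.333  0.917] 498.5968463416708
centrifuge [([286.0, 247.0], 0.92, [0.587, -0.012, 0.0])]
bracket [([374.0, 185.0], 0.6, [0.481, 0.305, 0.0]), ([286.0, 246.0], 0.43, [0.585, -0.009, -0.0])]
bolt_head [([377.0, 167.0], 0.67, [0.487, 0.303, 0.07])]
lid_press []
tube_rack [([163.0, 255.0], 0.59, [0.486, -0.295, 0.0])]
enamel_tray [([326.0, 306.0], 0.71, [0.784, -0.002, 0.0]), ([340.0, 145.0], 0.2, [0.273, 0.31, 0.0])]
nut_driver [([341.0, 142.0], 0.91, [0.347, 0.27, 0.07])]
top [0.327 0.016 1.081] 381.0351916701872
centrifuge [([296.0, 204.0], 0.84, [0.582, -0.014, 0.0])]
bracket [([182.0, 242.0], 0.93, [0.472, 0.311, 0.0]), ([191.0, 288.0], 0.33, [0.346, 0.28, 0.0])]
bolt_head [([178.0, 237.0], 0.93, [0.477, 0.305, 0.07])]
lid_press [([298.0, 199.0], 0.74, '')]
tube_rack [([394.0, 230.0], 0.84, [0.501, -0.295, 0.0])]
enamel_tray [([294.0, 139.0], 0.91, [0.783, -0.01, 0.0]), ([184.0, 239.0], 0.18, [0.481, 0.308, 0.0])]
nut_driver [([194.0, 291.0], 0.77, [0.336, 0.255, 0.07]), ([294.0, 139.0], 0.51, [0.755, -0.008, 0.07])]
```

```bash
cd pics; python3 -c "
import cv2,numpy as np
a=cv2.imread('top0.png');cv2.imwrite('t.png',cv2.resize(a,(800,600)))
b=cv2.imread('scene0.png');cv2.imwrite('s.png',cv2.resize(b,(800,600)))"
```

```text
(no output)
```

View pics/t.png

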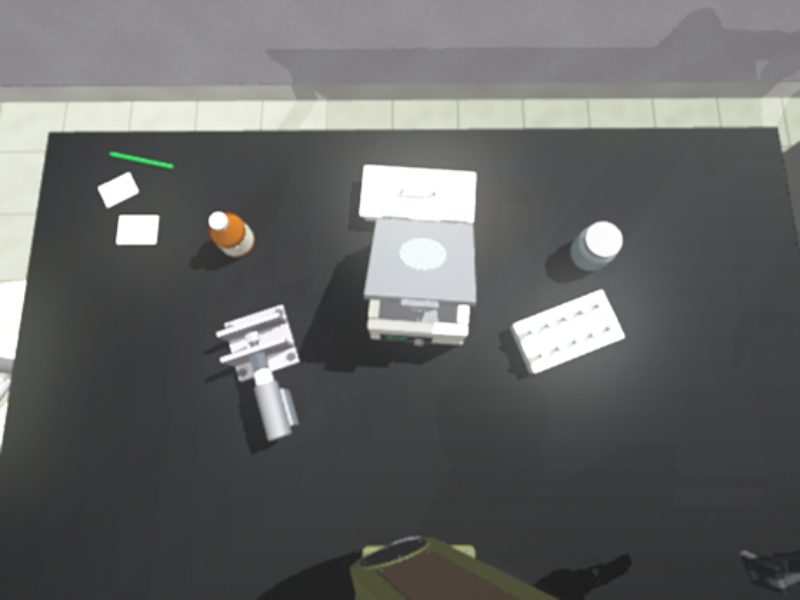

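View pics/s.png

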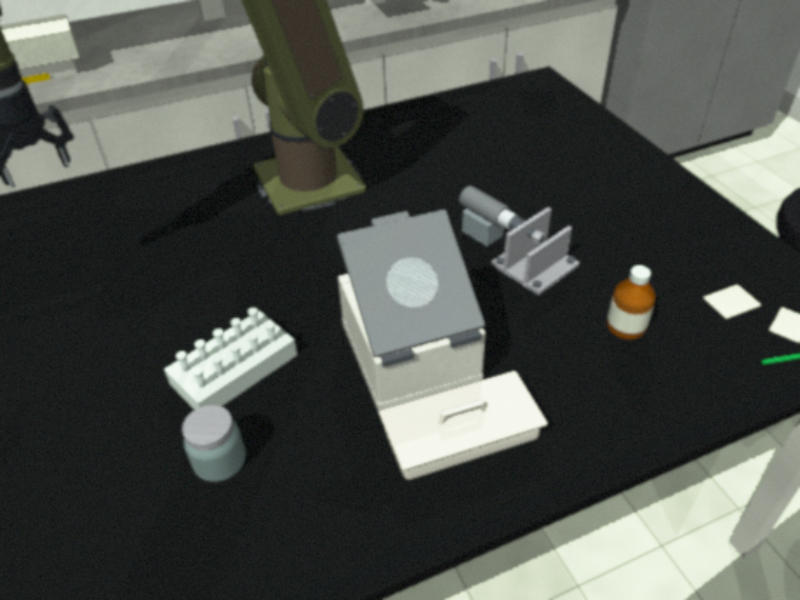

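The top view shows the lid's front corners at (366,293) and (475,301), with its hinge corners near (383,219) and (473,222). The bracket is at (258,340) and the driver at (272,410). The scene view shows the lid's front corners at (447,211) and (338,235).

```bash
python3 - <<'E'
from h import *
s,t=[imaging.calibration(c) for c in("scene","top")]
f=.7
L=tri([(s,(447*f,211*f)),(t,(366*f,293*f))]);R=tri([(s,(338*f,235*f)),(t,(475*f,301*f))])
HL=tri([(s,(481*f,330*f)),(t,(383*f,219*f))]);HR=tri([(s,(383*f,355*f)),(t,(473*f,222*f))])
print(L,R,HL,HR,np.linalg.norm(L-R))
B=tri([(s,(377,167)),(t,(178,237))]);N=tri([(s,(341,142)),(t,(194,291))]);print(B,N,np.arctan2(*(B-N)[1::-1]))
C=tri([(s,(286,247)),(t,(296,204))]);print(C)
# housing front top corners (top view, z .12)
print(atz(t,(370*f,318*f),.12),atz(t,(466*f,323*f),.12))
E
```

```text
[0.5262879  0.08552751 0.23002799] [ 0.51043075 -0.09147489  0.23066695] [0.69311581 0.06362002 0.12184207] [ 0.68327317 -0.09949832  0.13118437] 0.17771243553617178
[0.47855472 0.30732568 0.06240131] [0.33879873 0.26434262 0.06551905] 0.2983762068546988
[ 0.58328047 -0.01235717 -0.00522442]
[0.50491157 0.08441206 0.12      ] [ 0.49428473 -0.08746864  0.12      ]
```

Lid angle ≈ 0.51 rad, hinge ≈ (0.678, -0.020), yaw ≈ -0.09; bracket yaw ≈ 0.29, which matches the current tool yaw. I'll move over the lid with the fingers closed.

jog_arm([
  [0.86,-0.61,-0.4,0,0,0],
  [0.86,-0.61,-0.4,0,0,0],
  [0.86,-0.61,-0.4,0,0,0],
], claw=-1, force=60)

```text
time_s: 1.1
tool_pos: [0.2126, -0.42, 0.2919]
eef_rot: [[0.96, 0.279, 0.002], [0.279, -0.96, -0.001], [0.002, 0.001, -1.0]]
force: [0.0, -1.1, 0.0]
gripper_width: 0.0442
grip_force: 0.0
```

jog_arm([
  [0.86,-0.61,0,0,0,0],
  [0.86,-0.61,0,0,0,0],
  [0.86,-0.61,0,0,0,0],
])

```text
time_s: 1.4
tool_pos: [0.2786, -0.3365, 0.2901]
eef_rot: [[0.959, 0.282, 0.001], [0.282, -0.959, 0.001], [0.001, -0.001, -1.0]]
force: [0.1, -1.0, -0.1]
gripper_width: 0.0002
grip_force: 0.0
```

jog_arm([
  [0.86,-0.61,0,0,0,0],
  [0.86,-0.61,0,0,0,0],
  [0.86,-0.61,0,0,0,0],
])

```text
time_s: 1.7
tool_pos: [0.3446, -0.2548, 0.29]
eef_rot: [[0.959, 0.282, 0.001], [0.282, -0.959, 0.001], [0.001, -0.001, -1.0]]
force: [-0.2, -1.2, 0.3]
gripper_width: 0.0001
grip_force: 0.0
```

jog_arm([
  [0.86,-0.61,0,0,0,0],
  [0.86,-0.61,0,0,0,0],
  [0.86,-0.61,0,0,0,0],
])

```text
time_s: 2.0
tool_pos: [0.4108, -0.173, 0.2899]
eef_rot: [[0.96, 0.281, 0.002], [0.281, -0.96, 0.001], [0.002, -0.0, -1.0]]
force: [-0.9, -0.9, 0.6]
gripper_width: -0.0003
grip_force: 0.0
```

jog_arm([
  [0.86,-0.61,0,0,0,0],
  [0.86,-0.61,0,0,0,0],
  [0.86,-0.61,0,0,0,0],
])

```text
time_s: 2.3
tool_pos: [0.4769, -0.091, 0.2896]
eef_rot: [[0.96, 0.28, 0.002], [0.28, -0.96, 0.0], [0.002, 0.0, -1.0]]
force: [-0.3, 0.4, -0.5]
gripper_width: -0.0002
grip_force: 0.0
```

jog_arm([
  [0.86,-0.61,0,0,0,0],
  [0.86,-0.61,0,0,0,0],
  [0.86,-0.61,0,0,0,0],
  [0.86,-0.61,0,0,0,0],
])

```text
time_s: 2.7
tool_pos: [0.5401, -0.0111, 0.2893]
eef_rot: [[0.961, 0.277, -0.001], [0.277, -0.961, -0.001], [-0.002, 0.001, -1.0]]
force: [0.8, 0.8, 0.0]
gripper_width: -0.0001
grip_force: 0.0
```

jog_arm([
  [0,0,0.3,0,0,0],
  [0,0,0.5,0,0,0],
  [-0.02,-0.01,0.6,0,0,0],
  [-0.06,-0.02,0.67,0,0,0],
  [-0.1,-0.04,0.74,0,0,0],
])

```text
time_s: 3.2
tool_pos: [0.529, -0.0106, 0.2165]
eef_rot: [[0.962, 0.275, 0.002], [0.275, -0.962, -0.001], [0.001, 0.001, -1.0]]
force: [0.3, -0.4, 0.8]
gripper_width: -0.0001
grip_force: 0.6
```

jog_arm([
  [-0.05,-0.02,0.12,0,0,0],
  [-0.09,-0.03,0.24,0,0,0],
  [-0.12,-0.05,0.34,0,0,0],
  [-0.14,-0.05,0.44,0,0,0],
  [-0.16,-0.06,0.52,0,0,0],
  [-0.16,-0.06,0.52,0,0,0],
])

```text
time_s: 3.8
tool_pos: [0.512, -0.0079, 0.1634]
eef_rot: [[0.961, 0.276, -0.0], [0.276, -0.961, -0.0], [-0.0, -0.0, -1.0]]
force: [-0.2, -0.1, 0.8]
gripper_width: -0.0006
grip_force: 0.3
```

jog_arm([
  [0,0,0.05,0,0,0],
  [0,0,0.08,0,0,0],
  [0,0,0.1,0,0,0],
  [0,0,0.12,0,0,0],
])

```text
time_s: 4.2
tool_pos: [0.5114, -0.0078, 0.1519]
eef_rot: [[0.961, 0.276, -0.001], [0.276, -0.961, 0.0], [-0.001, -0.001, -1.0]]
force: [-3.1, -0.3, 5.0]
gripper_width: -0.0004
grip_force: 2.6
```

jog_arm([
  [0,0,0.02,0,0,0],
  [0,0,0.04,0,0,0],
])

```text
time_s: 4.4
tool_pos: [0.5112, -0.0078, 0.1487]
eef_rot: [[0.961, 0.276, -0.001], [0.276, -0.961, 0.0], [-0.001, -0.001, -1.0]]
force: [-6.4, 0.5, 14.4]
gripper_width: -0.0001
grip_force: 7.3
```

jog_arm([
  [0,0,0.03,0,0,0],
  [0,0,0.03,0,0,0],
])

```text
time_s: 4.6
tool_pos: [0.5111, -0.0078, 0.1466]
eef_rot: [[0.961, 0.276, -0.001], [0.276, -0.961, 0.0], [-0.001, -0.0, -1.0]]
force: [-7.1, 1.0, 19.0]
gripper_width: -0.0003
grip_force: 9.5
```

jog_arm([
  [0,0,-0.3,0,0,0],
  [0,0,-0.8,0,0,0],
  [0,0,-1,0,0,0],
])

```text
time_s: 4.9
tool_pos: [0.5141, -0.0078, 0.2487]
eef_rot: [[0.961, 0.276, 0.006], [0.276, -0.961, 0.0], [0.006, 0.002, -1.0]]
force: [1.0, 0.4, -0.0]
gripper_width: 0.0
grip_force: 0.0
```

```bash
python3 - <<'E'
from h import *
s=ctrl.state();print(s["force"],s["tool_pos"],s["joint_positions"])
a=imaging.grab_frame("scene");b=imaging.grab_frame("wrist")
cv2.imwrite("pics/c1.png",cv2.resize(np.hstack([a[100:320,180:460],b[:220*2,:][::2,::2][:210]if 0 else cv2.resize(b,(293,220))]),None,fx=1.39,fy=1.39))
E
```

```text
[ 1.02563965  0.38125173 -0.01566108] [ 0.51413585 -0.00783266  0.24873491] [-1.52922844e-02  2.37895196e-01 -1.71734978e-01  1.15534177e+00
  1.00289438e-04  2.84639531e+00]
```

View pics/c1.png

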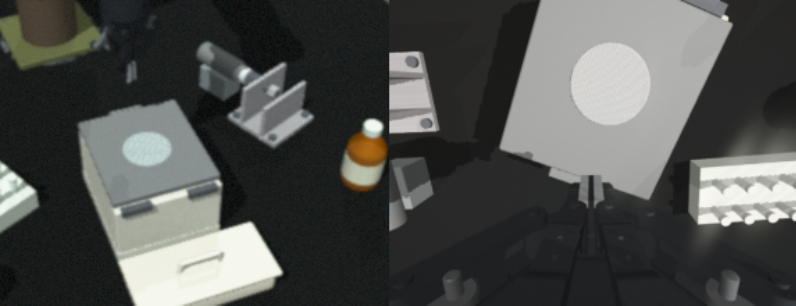

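The lid lies flush on the housing and stays there with the arm lifted. Next I'll go over the bracket, turning the wrist by half a turn for joint range.

jog_arm([
  [0.16,-0.99,0,0,0,-0.75],
  [0.16,-0.99,0,0,0,-0.75],
  [0.16,-0.99,0,0,0,-0.75],
  [0.16,-0.99,0,0,0,-0.75],
  [0.16,-0.99,0,0,0,-0.75],
  [0.16,-0.99,0,0,0,-0.75],
  [0.16,-0.99,0,0,0,-0.75],
  [0.16,-0.99,0,0,0,-0.75],
], claw=0.2)

```text
time_s: 5.8
tool_pos: [0.4996, 0.0917, 0.2433]
eef_rot: [[0.107, 0.994, -0.002], [0.994, -0.107, -0.0], [-0.001, -0.002, -1.0]]
force: [0.1, -0.3, -0.9]
gripper_width: 0.0508
grip_force: 0.0
```

jog_arm([
  [0.98,-0.23,0,0,0,-0.75],
  [0.98,-0.23,0,0,0,-0.75],
  [0.98,-0.23,0,0,0,-0.75],
  [0.98,-0.23,0,0,0,-0.75],
  [0.98,-0.23,0,0,0,-0.75],
  [0.98,-0.23,0,0,0,-0.75],
  [0.98,-0.23,0,0,0,-0.75],
  [0.98,-0.23,0,0,0,-0.75],
])

```text
time_s: 6.6
tool_pos: [0.4878, 0.1916, 0.2433]
eef_rot: [[-0.878, 0.479, -0.002], [0.479, 0.878, -0.001], [0.002, -0.002, -1.0]]
force: [-0.4, 0.3, -0.1]
gripper_width: 0.051
grip_force: 0.0
```

jog_arm([
  [0.59,0.82,0,0,0,-0.5],
  [0.59,0.82,0,0,0,-0.5],
  [0.59,0.82,0,0,0,-0.5],
  [0.59,0.82,0,0,0,-0.5],
  [0.59,0.82,0,0,0,-0.5],
  [0.59,0.82,0,0,0,-0.5],
  [0.59,0.82,0,0,0,-0.5],
])

```text
time_s: 7.3
tool_pos: [0.4759, 0.2919, 0.2434]
eef_rot: [[-0.961, -0.276, -0.002], [-0.276, 0.961, -0.001], [0.002, -0.001, -1.0]]
force: [-0.4, -0.1, 0.2]
gripper_width: 0.0506
grip_force: 0.0
```

```bash
python3 - <<'E'
from h import *
s=ctrl.state();print(s["time_s"],s["tool_pos"],s["joint_positions"],np.round(s["eef_rot"],3).tolist())
for c in ["wrist","scene","top"]:
    k=imaging.calibration(c);b=imaging.grab_frame(c)
    if c=="wrist":cv2.imwrite("pics/w1.png",cv2.resize(b,(800,600)))
    for t,z in dict(bolt_head=.07,bracket=0,nut_driver=.07,lid_press=.134).items():
        print(c,t,[(np.round(a["at"]).tolist(),round(a["score"],2),np.round(atz(k,a["at"],z),3).tolist()) for a in imaging.landmark_of(c,t)[:1]])
E
```

```text
7.3 [0.4759299  0.29187095 0.24335573] [ 5.50069335e-01  3.21602449e-01 -6.76275101e-02  1.18388332e+00
  8.60051586e-05  2.70209903e-01] [[-0.961, -0.276, -0.002], [-0.276, 0.961, -0.001], [0.002, -0.001, -1.0]]
wrist bolt_head [([286.0, 195.0], 0.66, [0.481, 0.305, 0.07])]
wrist bracket [([288.0, 180.0], 0.92, [0.48, 0.308, 0.0])]
wrist nut_driver [([286.0, 34.0], 0.59, [0.345, 0.264, 0.07])]
wrist lid_press []
scene bolt_head [([161.0, 258.0], 0.61, [0.557, -0.304, 0.07])]
scene bracket [([374.0, 185.0], 0.95, [0.48, 0.304, 0.0])]
scene nut_driver [([342.0, 143.0], 0.59, [0.352, 0.27, 0.07])]
scene lid_press [([276.0, 187.0], 0.85, [0.513, -0.003, 0.134])]
top bolt_head [([181.0, 237.0], 0.93, [0.477, 0.297, 0.07])]
top bracket [([180.0, 238.0], 0.56, [0.486, 0.317, 0.0])]
top nut_driver [([192.0, 288.0], 0.98, [0.342, 0.262, 0.07])]
top lid_press [([294.0, 222.0], 0.97, [0.504, -0.005, 0.134])]
```

View pics/w1.png

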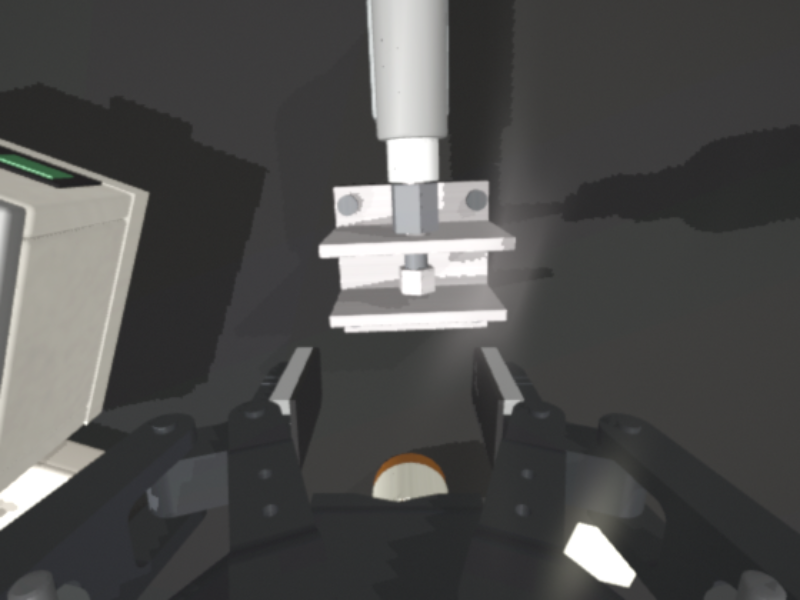

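The wrist view shows the -x plate's top edge running from (321,250) to (514,243). The +x plate's top edge runs from (331,322) to (506,316), and the hex head is at about (417,280).

```bash
python3 - <<'E'
from h import *
k=imaging.calibration("wrist");f=.7
A=[atz(k,(p[0]*f,p[1]*f),.095) for p in((321,250),(514,243))]
B=[atz(k,(p[0]*f,p[1]*f),.078) for p in((331,322),(506,316))]
for X in(A,B):
    d=X[0]-X[1];print(np.round(X,4).tolist(),np.linalg.norm(d),"yaw",np.arctan2(-d[0],d[1]),(X[0]+X[1])/2)
print("mid",(A[0]+A[1]+B[0]+B[1])/4)
N=[atz(k,(p[0]*f,p[1]*f),.07) for p in((413,60),(413,130),(417,280))];print(np.round(N,4).tolist())
d=N[1]-N[0]
b=cv2.imread("pics/w1.png");cv2.imwrite("pics/w1c.png",cv2.resize(b[170:340,310:530],None,fx=3.5,fy=3.5,interpolation=cv2.INTER_CUBIC))
E
```

```text
[[0.4736, 0.2448, 0.095], [0.4365, 0.358, 0.095]] 0.11914396686217285 yaw -2.8248826018721096 [0.45509374 0.30142213 0.095     ]
[[0.5246, 0.2613, 0.078], [0.4873, 0.3754, 0.078]] 0.1200387251816346 yaw -2.8254170888788934 [0.50593372 0.31831912 0.078     ]
mid [0.48051373 0.30987062 0.0865    ]
[[0.3507, 0.2684, 0.07], [0.389, 0.2799, 0.07], [0.4816, 0.3104, 0.07]]
```

View pics/w1c.png

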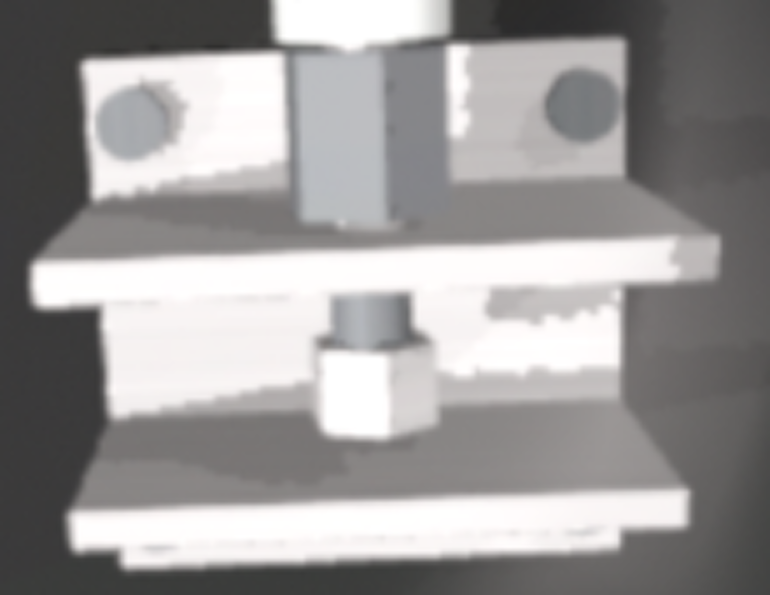

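jog_arm([
  [-0.09,0.16,0.3,0,0,-0.023],
  [-0.09,0.16,0.6,0,0,-0.023],
  [-0.09,0.16,0.6,0,0,-0.023],
  [-0.09,0.16,0.6,0,0,-0.023],
])

```text
time_s: 8.45
tool_pos: [0.4802, 0.3095, 0.185]
eef_rot: [[-0.951, -0.311, -0.001], [-0.311, 0.951, -0.001], [0.002, -0.001, -1.0]]
force: [-0.1, 0.3, -0.5]
gripper_width: 0.0515
grip_force: 0.0
```

```bash
python3 - <<'E'
from h import *
s=ctrl.state();k=imaging.calibration("wrist");b=imaging.grab_frame("wrist");print(s["time_s"],s["tool_pos"],np.round(s["eef_rot"],3).tolist())
cv2.imwrite("pics/w2.png",b)
u=proj(k,[.4805,.310,.07]);print(u,[proj(k,[.4805+a*.95-c*.311,.31+a*.311+c*.95,z]) for a,c,z in((-.026,.06,.095),(-.026,-.06,.095),(.026,.06,.078),(.026,-.06,.078))])
c=[int(min(max(u[0],140),420)),int(max(u[1],105))]
cv2.imwrite("pics/w2c.png",cv2.resize(b[c[1]-105:c[1]+105,c[0]-140:c[0]+140],(800,600),interpolation=cv2.INTER_CUBIC));print(c)
E
```

```text
8.45 [0.48019183 0.30948836 0.18497927] [[-0.951, -0.311, -0.001], [-0.311, 0.951, -0.001], [0.002, -0.001, -1.0]]
[np.float64(275.49226392624905), np.float64(203.80689621049657)] [[np.float64(361.8780376929824), np.float64(177.7455818494539)], [np.float64(188.60669832614377), np.float64(177.77708510825528)], [np.float64(351.53412636344734), np.float64(238.26338162054677)], [np.float64(199.44752964147708), np.float64(238.29713462340248)]]
[275, 203]
```

View pics/w2c.png

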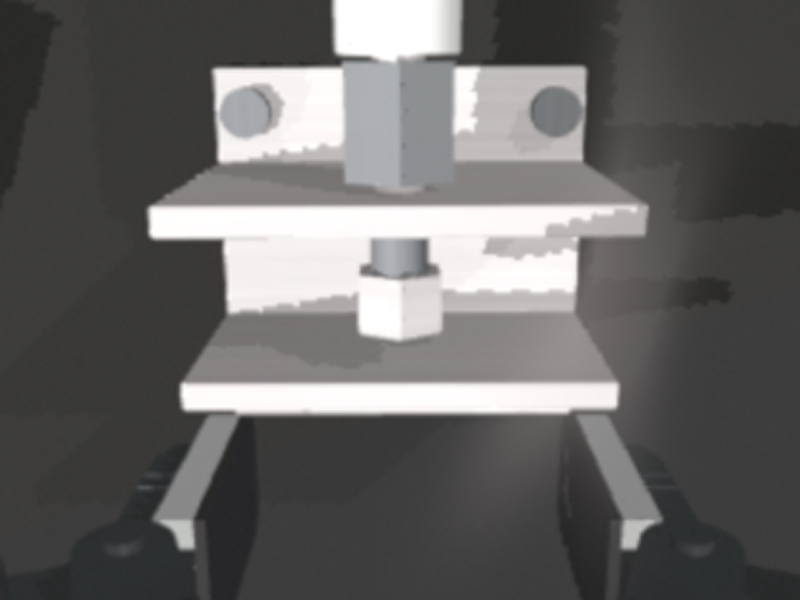

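Prediction and picture agree to about 1 mm, and the hex corner is straight up, so its flats are square to the fingers now. I'll descend and grip.

jog_arm([
  [0.01,0,0.4,0,0,0],
  [0.01,0,0.75,0,0,0],
  [0.01,0,0.9,0,0,0],
])

```text
time_s: 8.8
tool_pos: [0.4793, 0.309, 0.0942]
eef_rot: [[-0.951, -0.31, -0.001], [-0.31, 0.951, -0.001], [0.001, -0.0, -1.0]]
force: [-0.4, -0.1, -0.2]
gripper_width: 0.0512
grip_force: 0.0
```

jog_arm([
  [0,0,0.24,0,0,0],
])

```text
time_s: 8.9
tool_pos: [0.4817, 0.3105, 0.0728]
eef_rot: [[-0.951, -0.31, 0.004], [-0.31, 0.951, 0.003], [-0.005, 0.001, -1.0]]
force: [1.0, 0.4, -0.6]
gripper_width: 0.0512
grip_force: 0.0
```

jog_arm([
  [0,0,0,0,0,0],
  [0,0,0,0,0,0],
  [0,0,0,0,0,0],
  [0,0,0,0,0,0],
  [0,0,0,0,0,0],
  [0,0,0,0,0,0],
], claw=-1, force=80)

```text
time_s: 9.5
tool_pos: [0.4808, 0.3074, 0.0725]
eef_rot: [[-0.951, -0.309, 0.003], [-0.309, 0.951, -0.004], [-0.001, -0.005, -1.0]]
force: [2.3, -6.4, -3.5]
gripper_width: 0.0203
grip_force: 78.5
```

jog_arm([
  [0,-0.015,0,0,0,0],
  [0,-0.025,0,0,0,0],
  [0,-0.025,0,0,0,0],
])

```text
time_s: 9.8
tool_pos: [0.4808, 0.3073, 0.0725]
eef_rot: [[-0.951, -0.31, 0.001], [-0.31, 0.951, 0.001], [-0.001, 0.001, -1.0]]
force: [-2.6, -4.1, 4.1]
gripper_width: 0.0201
grip_force: 79.4
```

```bash
python3 - <<'E'
from h import *
s=ctrl.state();print(s["time_s"],s["force"],s["moment"],s["gripper_width"],s["tool_pos"])
k=imaging.calibration("wrist");w=imaging.grab_frame("wrist");a=imaging.grab_frame("scene")
cv2.imwrite("pics/g_w.png",w)
cv2.imwrite("pics/g1.png",np.hstack([cv2.resize(w[120:330,170:380],(400,400),interpolation=2),cv2.resize(a[80:290,230:440],(400,400),interpolation=2)]))
E
```

```text
9.8 [-2.6052249  -4.08866586  4.08785867] [-0.49277838  0.4450779   0.03248761] 0.02006758708975133 [0.48084914 0.30731288 0.07249775]
```

View pics/g1.png

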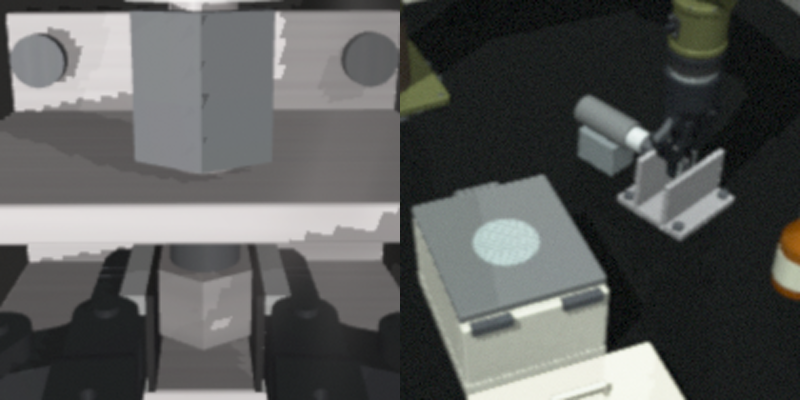

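The head sits between the pads with its corner up at (203,275) in the crop, and the lid is still flush. I'll check that the bolt stays still.

jog_arm([
  [0,0,0,0,0,0],
  [0,0,0,0,0,0],
  [0,0,0,0,0,0],
  [0,0,0,0,0,0],
  [0,0,0,0,0,0],
  [0,0,0,0,0,0],
  [0,0,0,0,0,0],
  [0,0,0,0,0,0],
])

```text
time_s: 10.7
tool_pos: [0.4808, 0.3073, 0.0724]
eef_rot: [[-0.95, -0.311, 0.001], [-0.311, 0.95, 0.0], [-0.001, -0.0, -1.0]]
force: [-2.4, -3.6, 6.1]
gripper_width: 0.0201
grip_force: 79.7
```

jog_arm([
  [0,0,0,0,0,0],
  [0,0,0,0,0,0],
  [0,0,0,0,0,0],
  [0,0,0,0,0,0],
  [0,0,0,0,0,0],
  [0,0,0,0,0,0],
  [0,0,0,0,0,0],
  [0,0,0,0,0,0],
])

```text
time_s: 11.5
tool_pos: [0.4809, 0.3073, 0.0724]
eef_rot: [[-0.95, -0.311, 0.001], [-0.311, 0.95, 0.0], [-0.001, -0.0, -1.0]]
force: [-2.6, -3.8, 7.3]
gripper_width: 0.0203
grip_force: 79.7
```

```bash
python3 - <<'E'
from h import *
s=ctrl.state();print(s["time_s"],s["force"],s["gripper_width"],s["grip_force"])
w=imaging.grab_frame("wrist");o=cv2.imread("pics/g_w.png")
print(cv2.absdiff(w,o)[245:305,250:308].mean())
cv2.imwrite("pics/g2.png",np.hstack([cv2.resize(x[200:320,220:340],(400,400),interpolation=2) for x in(o,w)]))
imaging.grab_frame("top")
k=imaging.calibration("top")
for t in("lid_press","tube_rack","enamel_tray"):
    print(t,[(np.round(a["at"]).tolist(),a["score"]) for a in imaging.landmark_of("top",t)[:1]])
E
```

```text
11.5 [-2.59450555 -3.76414178  7.29487566] 0.020323368249887154 79.70982677987195
0.5139846743295019
lid_press [([295.0, 223.0], 0.76)]
tube_rack [([398.0, 232.0], 0.61)]
enamel_tray [([289.0, 142.0], 0.9)]
```

View pics/g2.png

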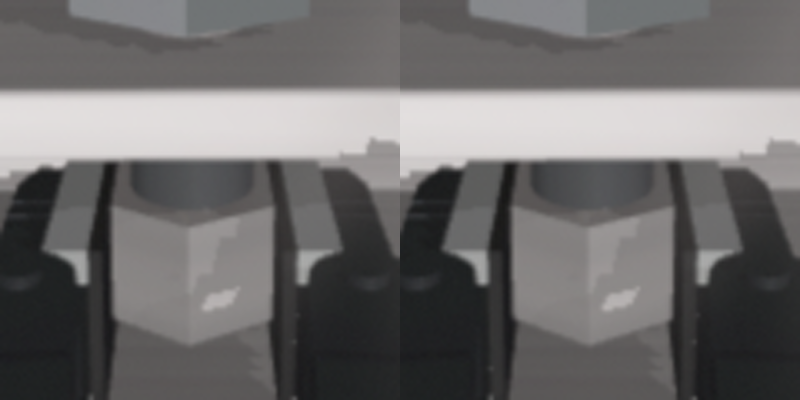

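The head is unchanged between the two pictures, 1.7 s apart, and the lid is still shut. Handing in.

```bash
python3 -c "
from bench import ctrl
print(ctrl.hand_in())"
```

```text
the job is handed in; nothing more can be done
None
```

Job handed in, with no verdict returned: the lid snapped shut and stayed shut, and the bolt head is gripped on its flats at about 80 N and showed no turning over 1.7 s; the tube rack and tray showed no shift in the top view, but I did not re-measure the bottle or jar.

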